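# Set the polariser ring to its zero line with its lever

### The arm

A 6-joint arm with a two-finger parallel gripper is mounted at the origin on the work surface. World frame = base frame: x ahead of the robot, y to its left, z up, the work surface at z = 0. Lengths are in m, angles in rad, forces in N, time in s.
With the tool pointing down it reaches from about 0.225 to 0.875 m from the base axis. Payload 3.4 kg.
Tool frame: the origin (TCP) lies midway between the tips of the shut fingers; the grasp point (between the pads) lies 19 mm behind it; x points along the fingers, z is the direction in which the jaws open and shut, and the axes are right-handed (so a half turn about x gives the same grasp; the last joint's range is limited). The gripper opens to 85 mm and grips with 20 to 120 N. Pads are 22 mm wide; open, the fingers measure 114 mm over their backs; the gripper's body (76 mm by 85 mm) begins 54 mm behind the grasp point. The pads swing forward as they close: fully open they stand 13 mm farther back than shut.
Start: joints at [1.001, 0.276, 1.505, -0, 1.361, -0.121], TCP at [0.25, 0.518, 0.231] pointing down, gripper open.
Joint ranges: [-2.89, 2.89], [-0.75, 2.08], [0.22, 2.7], [-1.18, 4.32], [0.11, 2.71], [-2.7, 2.7]. Speed limits (rad/s): [2.57, 2.57, 3.14, 3.14, 3.14, 3.14].

### API

Orientations are given as a unit quaternion [w, x, y, z].
In Python, from rig import manip, eyes gives the robot as it stands. The module is installed in compiled form; this text tells all that it offers.
- The arm moves only by the shell command python3 -m crank 'ROWS' [FORCE]. ROWS is JSON, a list of rows, each a list of 7 numbers: the shift along the tool's x, y, z in cm, then the turn, a rotation vector about the tool's x, y, z in degrees, then the finger opening in cm, from 0 to 8.54. A call has 1 to 5 rows; each row is the pose to reach, as a shift and turn from the pose commanded when the call began, along the tool's axes at that moment; what a row does not reach only later rows make up. A row lasts 1/8 s, in which the tool goes at most 62.5 mm and 10.7 degrees, less where a joint would pass 70% of its speed; a pose out of reach is approached as far as the arm can. A call with a gripper value outside its range is refused whole. The fingers move at their own pace and stop on an object; FORCE is the grip in N (left out, the last holds). Time passes only in rows, so rows that repeat a pose let the fingers close. It gives the time, the measured TCP pose, the force and the opening at its end, in the units of the state.
- manip.get_state(): the state, without advancing time (a new reading comes with each control period).
- eyes.get_image(name): name is "side" or "top" or "wrist"; returns a dict with "color" (420x560x3 uint8, blue, green, red), "z_map" (420x560 float32, m along the optical axis (not along the pixel's ray), 0 where there is no reading), "vertical_fov" (degrees; the focal length in pixels is half the picture's height over the tangent of half this angle, whatever the lens; pixels are square), "cx", "cy" (the principal point, pixels), "eye" and "attitude" of the camera in the world. Camera axes: x right, y up, looking along -z (the intrinsics and any distortion apply to the point x, -y, -z); pixel columns grow to the right and rows downward; lengths in m; the calibration is good to about 2 mm. The wrist camera is an equidistant fisheye: a pixel r from the principal point sees the ray r / f radians off the axis. A picture is of the moment at which its call begins.
- manip.sign_off(): hands the job in, once; it reports no verdict.
The state is a dict: "clock": time; "qpos": joint angles; "qd": joint speeds; "effort": joint torques, N m; "position": TCP position; "ee_rot": TCP orientation; "contact_force": force on the tool from outside, world axes, zero at the start; "moment": the same for the moment, N m; "width": finger opening in m.
Only numpy, scipy, OpenCV 4.12 (cv2) and the standard library are available. Lean on these libraries where they do the work, as an engineer would, in place of code of your own. Each camera call takes 0.05 s, during which the arm holds its last target.

### The job

On the optical rail, push the ball-ended lever of the polariser mount (the larger of the two round mounts) around its arc until the index line at the lever's foot lines up with the long zero line of the scale collar beside it, and leave it there. Only push it: do not touch the tinted glass or turn the scale collar, leave the iris lever as it is set, and do not disturb the loose things standing around.

Things in the scene. Friction and masses are not known exactly. Their poses are not given: they have to be found in the camera images.
- optical_rail: Black optical rail, fixed: 580 mm long (its y axis), 90 wide (its x axis, pointing away from the robot), 24 high; origin on the table under its middle. On it: white laser head at y +151 to +315 mm, top 167 mm high; round black power sensor at y -225, top 171 high; between them the polariser mount and the iris, 105 to 155 mm apart, either of them next to the laser
- polariser_mount: Larger round mount on the rail, 96 mm across, fixed, top 183 mm above the table. Origin on the table under the ring's centre; x points away from the robot, y along the rail, z up. The ring's axis is level, parallel to y, 135 mm above the table. Along y: housing -26 to -8 mm, white-engraved scale collar -8 to +6 (96 across), turning ring +6 to +24 (88 across) with the lever
- polariser_ring (a joint): Angle (rad) of the ring and its lever: 0 = lever straight up, positive = leaning to the mount's +x, negative = towards the robot; stops at -1.2 and 1.2. It starts at -1.05 to -0.65. It turns against about 0.09 N m of plain friction (1 to 3 N at the ball), has no spring or detent and stays where it is left
- lever_ball (a point): Centre of the lever's black ball end, 16 mm across: 82 mm from the ring's axis, at mount y +15 mm, moving with the ring; its z axis points outward along the lever. The lever is a straight steel rod 6 mm thick, radial to the ring. A white index line across the ring passes the lever's foot at the same angle
- scale_collar (a joint): Angle (rad) at which the scale's zero line stands, measured as for the ring: 0 = straight up, positive = towards the mount's +x; -0.35 to 0.35, fixed in a run. The ring is on the zero line when joint polariser_ring has this value. The collar is clamped very stiffly and is not to be turned
- zero_line (a point): Zero line on the collar's rim, at its edge beside the ring: 48 mm from the axis, mount y +6 mm; its z axis points outward along the zero direction. It is the longest, broadest white line (3.4 mm wide, right across the 14 mm wide collar, a broad arrow at its far end); the marks every 10 degrees are thin and shorter
- polariser_glass: Dark tinted polariser glass, 54 mm across, in the middle of the ring, centred 135 mm above the table; not to be touched. Origin on the ring's axis
- iris: Smaller round mount on the rail, an iris diaphragm: 66 mm across, housing top 168 mm above the table, fixed. Origin on the table under its centre; axes as for the polariser mount
- iris_tip (a point): End of the iris's own thin lever, 53 mm from the iris's axis (also 135 mm above the table), within 0.7 rad of upright; to be left as it is set
- lens_mount: Loose bystander: small lens in a black 44 mm ring on a steel pedestal, foot 54 mm across, 102 mm tall; origin under its foot
- post_holder: Loose bystander: black post holder on a 30 x 50 mm foot with a steel post in it, 102 mm tall; origin under its foot
- optic_case: Loose bystander: flat grey plastic optic case, 60 x 60 x 29 mm; origin under its centre
- lens_tube: Loose bystander: black lens tube standing upright, 31 mm across, 50 mm tall; origin under its centre
- clamp_fork: Loose bystander: flat black slotted clamping fork with a steel screw, about 74 x 31 x 16 mm; origin under it
- solvent_bottle: Loose bystander: small amber bottle with black cap, 42 mm across, 85 mm tall; origin under its centre
- hex_driver: Loose bystander: 150 mm screwdriver-like hex driver lying flat behind the rail; origin under its middle

How it is judged:
At the end, for the whole second after the job is handed in: The polariser ring's index line and lever stand within 0.07 rad (4 degrees) of the scale collar's zero line, and the ring is at rest (angle between the z axis of lever_ball and the z axis of zero_line, either way round below 0.07 rad and velocity of joint polariser_ring between -0.03 and 0.03 rad/s); the robot touches nothing.
It fails at once if the polariser glass is touched (contact force between polariser_glass and the fingers above 0.3 N or contact force between polariser_glass and the arm above 0.3 N).
It fails at once if the scale collar is turned (its zero line moves more than 3 mm) (distance of zero_line from where it was at the start of the episode above 0.003 m).
It fails at once if the iris lever is moved by more than 4 mm (distance of iris_tip from where it was at the start of the episode above 0.004 m).
It fails at once if a loose bystander is moved or lifted by more than 15 mm (distance of any of lens_mount, post_holder, optic_case, lens_tube, clamp_fork, solvent_bottle, hex_driver from where it was at the start of the episode above 0.015 m).
It also fails if it takes over 32 s, if anything falls off the work surface, if the arm or the gripper's body presses on something with over 40 N, if the wrist force passes 120 N, or if a joint passes its speed limit or range.

## Working session

There is one attempt and no reset: what is moved stays moved. The work goes in short steps, Python scripts to look and compute and a shell command to move; the robot and the scene stay as the last step left them, time stands still between calls to the robot, and variables do not carry over. Pictures are saved under pics/ and viewed, and the job is handed in when it is done.

```bash
mkdir -p pics
cat > h.py <<'E'
import numpy as np, cv2
from scipy.spatial.transform import Rotation as R
from rig import manip, eyes
def rot(q): return R.from_quat([q[1],q[2],q[3],q[0]]).as_matrix()
def get(n):
    d=eyes.get_image(n); np.savez('%s.npz'%n,**{k:np.array(v) for k,v in d.items()}); return d
def load(n): return dict(np.load('%s.npz'%n))
def att(d):
    a=np.array(d['attitude']); return a if a.shape==(3,3) else rot(a.ravel())
def f(d): return 210/np.tan(np.radians(float(d['vertical_fov']))/2)
def ray(d,u,v,fish=False):
    a=np.array([u-float(d['cx']),v-float(d['cy'])])/f(d)
    if fish:
        r=np.hypot(*a); s=np.sin(r)/r if r>1e-9 else 1; c=np.array([a[0]*s,-a[1]*s,-np.cos(r)])
    else: c=np.array([a[0],-a[1],-1.])
    return np.array(d['eye']),att(d)@c
def pz(d,u,v,fish=False):
    o,r=ray(d,u,v,fish); z=float(d['z_map'][int(v),int(u)])
    if fish: r=r/ -(att(d).T@r)[2]
    return o+r*z
def plane(d,u,v,ax,val,fish=False):
    o,r=ray(d,u,v,fish); return o+r*(val-o[ax])/r[ax]
def proj(d,P,fish=False):
    c=att(d).T@(np.array(P)-np.array(d['eye'])); x,y,z=c[0],-c[1],-c[2]
    if fish:
        h=np.hypot(x,y); t=np.arctan2(h,z); return float(d['cx'])+f(d)*t*x/h,float(d['cy'])+f(d)*t*y/h
    return float(d['cx'])+f(d)*x/z,float(d['cy'])+f(d)*y/z
E
python3 - <<'E'
from h import *
for n in ['side','top','wrist']:
    d=get(n); cv2.imwrite('pics/%s0.png'%n,d['color']); print(n,d['eye'],d['attitude'],d['vertical_fov'],d['cx'],d['cy'])
print(manip.get_state())
E
```

```text
side [ 0.25952148 -0.62196573  0.76687207] [ 0.89105567  0.39245705 -0.08256348 -0.21255711] 46.138359573610785 278.70554906375395 204.14731069153677
top [ 0.34850452 -0.00847254  1.35803769] [-0.69749407 -0.05579481  0.06245975  0.71167953] 43.268161353512895 283.0724443852811 218.34183694659882
wrist [0.18747363 0.54876117 0.37208806] [ 0.83888968 -0.11476289 -0.07165204  0.52721871] 65.70646984690485 279.65235331016646 207.34127155839647
{'clock': 0.15, 'qpos': array([ 1.00102299e+00,  2.76479207e-01,  1.50585292e+00,  1.69538031e-05,
        1.36072948e+00, -1.21004913e-01]), 'qd': array([-0.00120965, -0.00242001, -0.00352538, -0.00146458, -0.00042382,
       -0.00031077]), 'effort': array([ 1.21786685e-03, -4.17145121e+01, -2.46032882e+01, -8.26136420e-05,
        7.67282385e-03, -6.23623094e-06]), 'position': array([0.24924808, 0.51771857, 0.23061741]), 'ee_rot': array([ 0.59824681, -0.37642738,  0.59919157,  0.37599555]), 'contact_force': array([ 0.48842747,  0.19033073, -0.58365406]), 'moment': array([-0.00059234,  0.00843857,  0.04365967]), 'width': 0.08566409958569673}
```

View pics/side0.png

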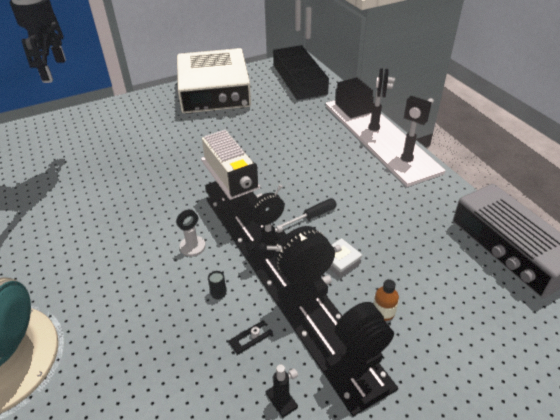

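View pics/top0.png

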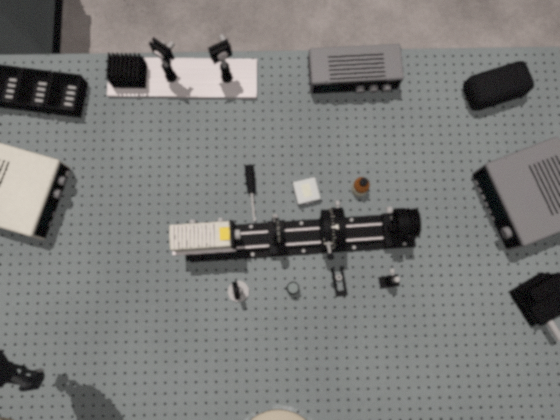

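View pics/wrist0.png

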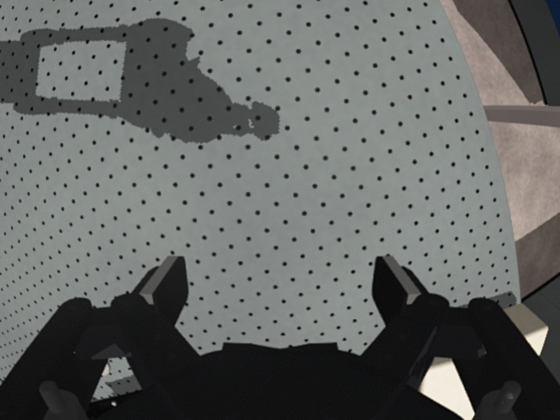

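The side view shows the polariser mount at about (305,255), next to the sensor, and the iris at (267,208), next to the laser. In the top view the polariser is at about (333,230) and the iris at (278,235). I'll enlarge both mounts.

Run:
```python
from h import *
s=load('side');t=load('top')
a=cv2.resize(s['color'][190:310,240:400],None,fx=5,fy=5,interpolation=cv2.INTER_CUBIC);cv2.imwrite('pics/sz.png',a)
a=cv2.resize(t['color'][190:280,260:380],None,fx=6,fy=6,interpolation=cv2.INTER_CUBIC);cv2.imwrite('pics/tz.png',a)
```

```text
(no output)
```

View pics/sz.png

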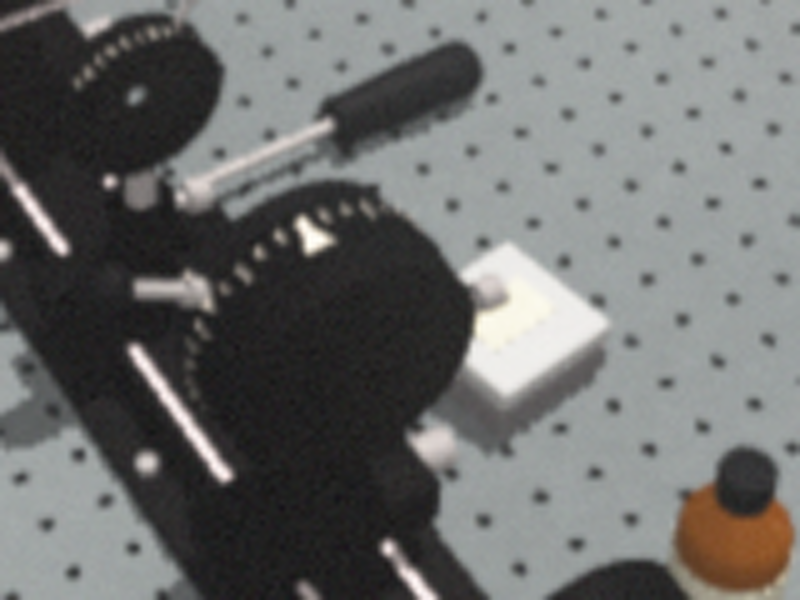

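View pics/tz.png

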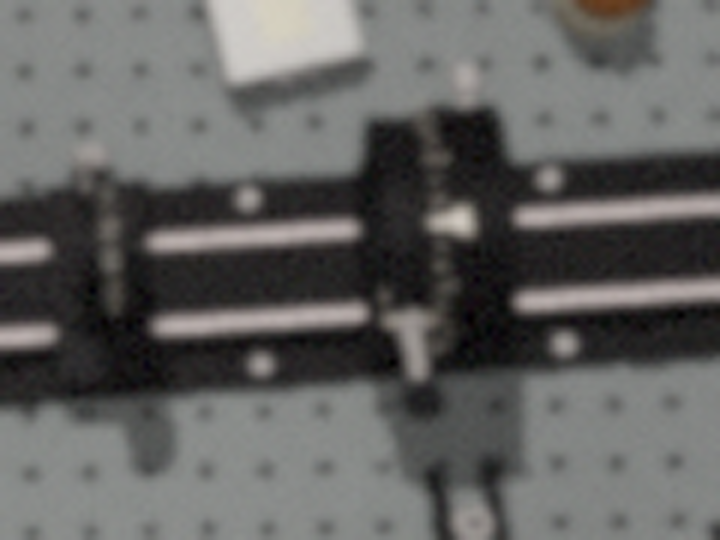

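The zero-line arrow is at about (453,222) in the enlarged top view, the lever rod at about (410,335), and the black ball at about (422,400). Next I'll measure the yaw, the mount centre and both angles.

Run:
```python
from h import *
t=load('top')
# strips/screws in tz (scale 6, offset 260,190)
T=lambda x,y:((x+.5)/6-.5+260,(y+.5)/6-.5+190)
pts={k:plane(t,*T(*v),2,0.026) for k,v in dict(a=(248,200),b=(549,180),c=(262,364),d=(565,345)).items()}
for k,p in pts.items(): print(k,p.round(4))
e1=pts['a']-pts['b'];e2=pts['c']-pts['d'];
for e in(e1,e2): print('yaw',np.degrees(np.arctan2(-e[0],e[1])))
print('mid ab cd centre', (sum(pts.values())/4).round(4))
# point cloud
H,W=t['z_map'].shape
for n in ['top','side']:
    t=load(n); v,u=np.mgrid[0:H,0:W]
    z=t['z_map'];F=f(t)
    C=np.stack([(u-float(t['cx']))/F*z,-(v-float(t['cy']))/F*z,-z],-1)
    P=C@att(t).T+t['eye']; np.save(n+'P.npy',P)
    m=(z>0)&(P[...,2]>0.05)&(P[...,0]>.3)&(P[...,0]<.75)&(abs(P[...,1])<.5)
    Q=P[m]
    for y in np.arange(-.4,.4,.02):
        q=Q[(Q[:,1]>=y)&(Q[:,1]<y+.02)]
        if len(q)>3: print(n,round(y,2),len(q),'x',q[:,0].min().round(3),q[:,0].max().round(3),'z',q[:,2].max().round(3),'xtop',q[q[:,2].argmax(),0].round(3))
```

```text
a [ 0.5608 -0.0687  0.026 ]
b [ 0.5669 -0.197   0.026 ]
c [ 0.4908 -0.0727  0.026 ]
d [ 0.4963 -0.2007  0.026 ]
yaw 2.726960399464909
yaw 2.4565242290032328
mid ab cd centre [ 0.5287 -0.1348  0.026 ]
top -0.34 212 x 0.507 0.573 z 0.172 xtop 0.53
top -0.32 238 x 0.503 0.572 z 0.176 xtop 0.543
top -0.3 559 x 0.398 0.573 z 0.177 xtop 0.546
top -0.28 28 x 0.402 0.56 z 0.079 xtop 0.416
top -0.26 9 x 0.641 0.664 z 0.061 xtop 0.651
top -0.24 93 x 0.634 0.672 z 0.09 xtop 0.657
top -0.22 90 x 0.633 0.668 z 0.091 xtop 0.654
top -0.18 62 x 0.485 0.573 z 0.185 xtop 0.536
top -0.16 384 x 0.482 0.595 z 0.188 xtop 0.54
top -0.14 409 x 0.453 0.577 z 0.189 xtop 0.462
top -0.12 211 x 0.456 0.572 z 0.184 xtop 0.527
top -0.06 17 x 0.384 0.41 z 0.057 xtop 0.39
top -0.04 28 x 0.386 0.54 z 0.056 xtop 0.529
top -0.02 206 x 0.482 0.556 z 0.18 xtop 0.556
top 0.0 68 x 0.49 0.556 z 0.18 xtop 0.553
top 0.06 8 x 0.51 0.528 z 0.143 xtop 0.512
top 0.08 347 x 0.371 0.549 z 0.168 xtop 0.525
top 0.1 266 x 0.387 0.548 z 0.168 xtop 0.507
top 0.12 267 x 0.475 0.546 z 0.171 xtop 0.514
top 0.14 272 x 0.482 0.545 z 0.174 xt
[... 661 characters left out ...]
.462
side -0.12 181 x 0.462 0.568 z 0.184 xtop 0.462
side -0.06 6 x 0.386 0.411 z 0.053 xtop 0.408
side -0.04 7 x 0.388 0.529 z 0.051 xtop 0.412
side -0.02 1112 x 0.493 0.559 z 0.177 xtop 0.555
side 0.0 74 x 0.493 0.56 z 0.176 xtop 0.557
side 0.06 22 x 0.512 0.531 z 0.145 xtop 0.521
side 0.08 1176 x 0.372 0.555 z 0.165 xtop 0.53
side 0.1 278 x 0.385 0.556 z 0.165 xtop 0.518
side 0.12 392 x 0.484 0.548 z 0.169 xtop 0.497
side 0.14 258 x 0.482 0.547 z 0.169 xtop 0.519
side 0.16 243 x 0.482 0.542 z 0.17 xtop 0.533
side 0.18 239 x 0.481 0.545 z 0.168 xtop 0.492
side 0.2 237 x 0.479 0.544 z 0.169 xtop 0.524
side 0.22 165 x 0.479 0.541 z 0.169 xtop 0.503
side 0.24 4 x 0.479 0.483 z 0.105 xtop 0.48
```

Run:
```python
from h import *
from scipy.optimize import least_squares
yaw=np.radians(2.6);ex=np.array([np.cos(yaw),np.sin(yaw)]);ey=np.array([-np.sin(yaw),np.cos(yaw)])
for n in ['top','side']:
    P=np.load(n+'P.npy');c=np.array([.531,-.15])
    Q=P[(P[...,2]>.14)&(abs(P[...,0]-.53)<.09)&(abs(P[...,1]+.15)<.05)]
    X=(Q[:,:2]-c)@ex;Y=(Q[:,:2]-c)@ey;Z=Q[:,2]
    print(n,'Y hist',np.histogram(Y,np.arange(-.05,.051,.005))[0])
    rr=np.hypot(X,Z-.135)
    for y in np.arange(-.04,.04,.005):
        m=(Y>=y)&(Y<y+.005)
        if m.sum()>5: print(round(y,3),np.percentile(rr[m],[10,50,90]).round(4))
    m=(abs(rr-.048)<.006)&(Y<-.0)&(Z>.15)
    r=least_squares(lambda p:np.hypot(X[m]-p[0],Z[m]-p[1])-.048,[0,.135],loss='soft_l1',f_scale=.002); print(r.x,m.sum())
    b=Q[rr>.06]; print('lever pts',len(b)); 
    for p in b[np.argsort(-np.hypot(b[:,0]-.531,b[:,2]-.135))][:12]: print(p.round(4))
```

```text
top Y hist [  0   0   0   0   0   0   0  53  99  93  83  85  86 104  89 109  95  70
   0   0]
-0.015 [0.0447 0.0468 0.049 ]
-0.01 [0.0446 0.0473 0.0508]
-0.005 [0.0452 0.0477 0.0505]
-0.0 [0.0444 0.0474 0.0493]
0.005 [0.0463 0.0484 0.051 ]
0.01 [0.0464 0.0488 0.0516]
0.015 [0.0445 0.0477 0.0505]
0.02 [0.0418 0.0448 0.0802]
0.025 [0.0429 0.0457 0.0848]
0.03 [0.0428 0.045  0.081 ]
0.035 [0.0343 0.0423 0.0465]
[5.92848863e-05 1.34207526e-01] 220
lever pts 57
[ 0.4532 -0.1217  0.1845]
[ 0.4533 -0.1241  0.1824]
[ 0.4533 -0.1264  0.1822]
[ 0.4553 -0.1217  0.1853]
[ 0.4572 -0.1282  0.1878]
[ 0.4554 -0.1263  0.1841]
[ 0.4555 -0.1196  0.1837]
[ 0.4573 -0.1306  0.1863]
[ 0.4593 -0.1304  0.1884]
[ 0.4576 -0.1218  0.1852]
[ 0.4536 -0.129   0.178 ]
[ 0.4596 -0.124   0.1867]
side Y hist [  0   0   0   0   0   0   0 444 161 137 125 165 131 126  81 182 122  72
   0   0]
-0.015 [0.0292 0.039  0.046 ]
-0.01 [0.0369 0.0451 0.0477]
-0.005 [0.0436 0.0457 0.0481]
-0.0 [0.0435 0.0454 0.0474]
0.005 [0.044  0.0463 0.0486]
0.01 [0.0448 0.0467 0.0487]
0.015 [0.0448 0.0464 0.0489]
0.02 [0.0426 0.0471 0.0837]
0.025 [0.0416 0.0443 0.0837]
0.03 [0.0413 0.0433 0.079 ]
0.035 [0.0409 0.0429 0.0449]
[0.00197577 0.13238727] 371
lever pts 101
[ 0.4551 -0.1264  0.182 ]
[ 0.4549 -0.123   0.1812]
[ 0.4543 -0.1278  0.1791]
[ 0.454  -0.1245  0.1783]
[ 0.4558 -0.1209  0.1811]
[ 0.455  -0.1264  0.1797]
[ 0.4567 -0.1268  0.1817]
[ 0.457  -0.1223  0.1819]
[ 0.4562 -0.1277  0.1804]
[ 0.4574 -0.1253  0.1822]
[ 0.4566 -0.1308  0.1808]
[ 0.4587 -0.1227  0.1837]
```

```bash
cat > ang.py <<'E'
from h import *
yaw=np.radians(2.6);EX=np.array([np.cos(yaw),np.sin(yaw),0]);EY=np.array([-np.sin(yaw),np.cos(yaw),0])
C=np.array([.5312,-.137,.135])
def cyl(d,u,v,r,fish=False):
    o,q=ray(d,u,v,fish); o=o-C; a=np.array([o@EX,o[2]]);b=np.array([q@EX,q[2]])
    k=np.roots([b@b,2*a@b,a@a-r*r])
    if abs(k.imag).max()>0: return None
    p=o+q*k.min(); return np.arctan2(p@EX,p[2]),p@EY
def pl(d,u,v,y,fish=False):
    o,q=ray(d,u,v,fish); o=o-C; p=o+q*((y-o@EY)/(q@EY)); return np.arctan2(p@EX,p[2]),np.hypot(p@EX,p[2])
def lev(d,a,r=.082,y=.015): return proj(d,C+EY*y+r*(EX*np.sin(a)+np.array([0,0,np.cos(a)])))
def blobs(d,x0,x1,y0,y1,th):
    g=cv2.cvtColor(d['color'],cv2.COLOR_BGR2GRAY)[y0:y1,x0:x1]
    n,l,s,c=cv2.connectedComponentsWithStats((g>th).astype(np.uint8))
    for i in range(1,n):
        m=l==i; v,u=np.nonzero(m); w=g[m].astype(float)
        yield s[i,4],(u@w)/w.sum()+x0,(v@w)/w.sum()+y0
E
python3 - <<'E'
from ang import *
s=load('side');t=load('top')
for n,d,b in(('side',s,(295,315,230,242)),('top',t,(328,342,222,232))):
    for a,u,v in blobs(d,*b,110):
        if a>2: print(n,a,u,v,cyl(d,u,v,.048))
    for a,u,v in blobs(d,*(264,284,240,256) if n=='side' else (320,338,236,256),120):
        if a>2: print(n,'rod',a,u,v)
    for a in (-.65,-.75,-.85,-.95): print(a,lev(d,a),lev(d,a,.06))
# depth-based lever points
for n in('top','side'):
    P=np.load(n+'P.npy').reshape(-1,3)-C; X=P@EX;Y=P@EY;Z=P[:,2];r=np.hypot(X,Z)
    m=(r>.055)&(r<.1)&(abs(Y-.015)<.015)&(Z>0); print(n,np.median(np.arctan2(X[m],Z[m])),r[m].max(),np.median(Y[m]))
E
```

```text
side 3 312.67638483965015 231.3265306122449 (np.float64(0.47024693164395004), np.float64(0.005315662688492007))
side 37 301.9066891512085 236.71261944912874 (np.float64(-0.05383987281045851), np.float64(-0.0004526391859465319))
side 3 304.31767955801104 232.67127071823205 (np.float64(0.11821683738290649), np.float64(0.005612031696306844))
side 3 295.3216957605985 236.68329177057356 (np.float64(-0.23586262968098448), np.float64(0.0059897523639946505))
side rod 57 275.0092054794521 247.2459178082192
-0.65 (np.float64(271.65193896517076), np.float64(233.8296684108538)) (np.float64(279.18086262512344), np.float64(238.34441100736137))
-0.75 (np.float64(268.2886174288263), np.float64(237.55018491757528)) (np.float64(276.7594228491888), np.float64(241.0062987593392))
-0.85 (np.float64(265.2611219220241), np.float64(241.38540907133543)) (np.float64(274.571380541882), np.float64(243.75194009010534))
-0.95 (np.float64(262.60375302023726), np.float64(245.28775165580606)) (np.float64(272.64075184995875), np.float64(246.54912654877972))
top 32 335.06679035250465 226.32694289837147 (np.float64(-0.09787041363343188), np.float64(-0.0009027734762414568))
top rod 35 328.3104458865397 246.19154280929453
-0.65 (np.float64(330.3824099252631), np.float64(245.73006385720143)) (np.float64(329.1504847830353), np.float64(240.72851782848133))
-0.75 (np.float64(330.38305529698073), np.float64(248.82501160703032)) (np.float64(329.1541126810525), np.float64(242.97094105534595))
-0.85 (np.float64(330.3374011425207), np.float64(251.67566263138957)) (np.float64(329.12484782419), np.float64(245.04435277622915))
-0.95 (np.float64(330.2465464729129), np.float64(254.25194707267534)) (np.float64(329.0633087447483), np.float64(246.9271254521393))
top -0.9699690683107051 0.09172924963821792 0.015488940012868064
side -0.989470264434202 0.08898632372561446 0.013737333393840208
```

Run:
```python
from ang import *
s=manip.get_state();Rm=rot(s['ee_rot']);print(Rm.round(3))
for name,T in(('jaw along y',np.column_stack([[0,0,-1],np.cross(EY,[0,0,-1]),EY])),('jaw -y',np.column_stack([[0,0,-1],np.cross(-EY,[0,0,-1]),-EY])),('jaw x',np.column_stack([[0,0,-1],np.cross(EX,[0,0,-1]),EX])),('jaw -x',np.column_stack([[0,0,-1],np.cross(-EX,[0,0,-1]),-EX]))):
    print(name,R.from_matrix(Rm.T@T).as_rotvec(degrees=True).round(1))
G=C+EY*.016-EX*.13; G[2]=.235
print(G,'shift cm',(Rm.T@(G-s['position'])*100).round(2))
```

```text
[[-0.001 -0.901  0.434]
 [-0.001  0.434  0.901]
 [-1.     0.    -0.001]]
jaw along y [-28.3  -0.1  -0. ]
jaw -y [ 1.517e+02 -0.000e+00  1.000e-01]
jaw x [61.7 -0.1  0. ]
jaw -x [-1.183e+02 -0.000e+00 -1.000e-01]
[ 0.40060802 -0.12691366  0.235     ] shift cm [ -0.37 -41.61 -51.51]
```

```bash
python3 -m crank '[[-0.4,-4,-5,-5,0,0,0],[-0.4,-8,-10,-10,0,0,0],[-0.4,-12,-15,-15,0,0,0],[-0.4,-16,-20,-22,0,0,0],[-0.4,-20,-24.8,-28.3,0,0,0]]' 40
```

```text
clock: 0.78
position: [0.3205, 0.212, 0.2353]
ee_rot: [-0.488, 0.513, -0.487, -0.512]
contact_force: [0.9, 0.0, 0.1]
width: 0.0001
```

```bash
cat > go.py <<'E'
from ang import *
import sys
# desired TCP in mount frame: x,y (mm), z world mm
def go(x,y,z):
    s=manip.get_state();Rm=rot(s['ee_rot']);G=C+EX*x/1e3+EY*y/1e3;G[2]=z/1e3
    T=np.column_stack([[0,0,-1],np.cross(EY,[0,0,-1]),EY])
    print((x,y,z),'cm',(Rm.T@(G-s['position'])*100).round(2),'turn',R.from_matrix(Rm.T@T).as_rotvec(degrees=True).round(1))
a=list(map(float,sys.argv[1:]))
s=manip.get_state();p=s['position']-C
print('now mount xy z mm',(p@EX*1e3).round(1),(p@EY*1e3).round(1),(s['position'][2]*1e3).round(1),'F',s['contact_force'].round(2),s['clock'])
for i in range(0,len(a),3): go(*a[i:i+3])
E
python3 go.py -130 16 235
```

```text
now mount xy z mm -194.6 358.2 235.3 F [0.9  0.01 0.09] 0.775
(-130.0, 16.0, 235.0) cm [  0.04  -6.31 -34.25] turn [ 0.3 -0.   0. ]
```

```bash
python3 -m crank '[[0,-1.2,-6,0,0,0,0],[0,-2.4,-12,0,0,0,0],[0,-3.6,-18,0,0,0,0],[0,-4.8,-24,0,0,0,0],[0,-5.8,-30,0,0,0,0]]'; python3 -m crank '[[0,-0.6,-4,0,0,0,0],[0,-0.6,-4.2,0,0,0,0]]';python3 go.py -130 16 235 -98 16 170
python3 - <<'E'
from ang import *
w=get('wrist');cv2.imwrite('pics/w1.png',w['color'])
w=get('side');cv2.imwrite('pics/s1.png',cv2.resize(w['color'][120:320,200:460],None,fx=3,fy=3,interpolation=cv2.INTER_CUBIC))
E
```

```text
clock: 1.4
position: [0.3922, -0.0852, 0.2354]
ee_rot: [-0.489, 0.511, -0.488, -0.511]
contact_force: [1.2, 0.2, -0.5]
width: -0.0003
clock: 1.65
position: [0.4004, -0.1274, 0.2349]
ee_rot: [0.49, -0.51, 0.49, 0.51]
contact_force: [-0.7, 2.0, 0.3]
width: 0.0002
now mount xy z mm -130.2 15.5 234.9 F [-0.72  1.97  0.28] 1.65
(-130.0, 16.0, 235.0) cm [-0.01 -0.02  0.05] turn [-0.3 -0.  -0. ]
(-98.0, 16.0, 170.0) cm [ 6.49 -3.23  0.06] turn [-0.3 -0.  -0. ]
```

View pics/w1.png

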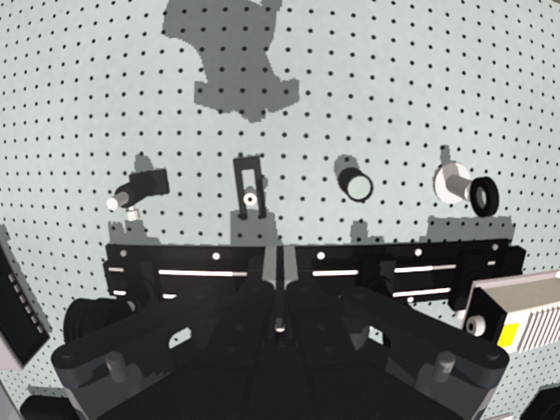

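View pics/s1.png

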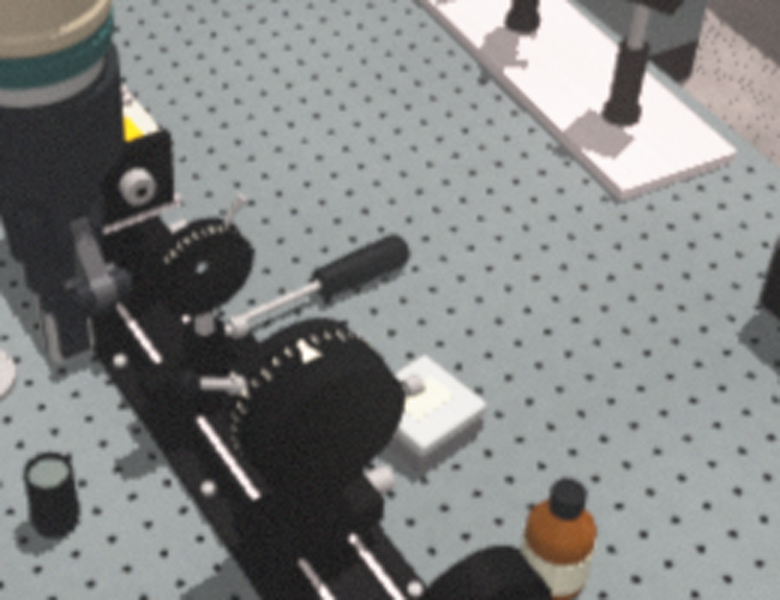

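The wrist view shows the shut fingers at about (278,260) clear of everything. The side crop shows the lever at about (215,383), the zero arrow at (308,350) and the fingers at (70,320). I'll descend in front of the ball and start the push.

```bash
python3 -m crank '[[3,-0.7,0,0,0,0,0],[6.2,-1.5,0.05,0,0,0,0],[6.2,-2.5,0.05,0,0,0,0],[6.2,-3.3,0.05,0,0,0,0],[6.2,-3.5,0.05,0,0,0,0]]'; python3 go.py -95 16 173 -75 16 187 -58 16 199 -43 16 205
python3 - <<'E'
from ang import *
w=get('side');cv2.imwrite('pics/s2.png',cv2.resize(w['color'][180:300,220:360],None,fx=5,fy=5,interpolation=cv2.INTER_CUBIC))
w=get('top');cv2.imwrite('pics/t2.png',cv2.resize(w['color'][190:280,260:380],None,fx=6,fy=6,interpolation=cv2.INTER_CUBIC))
E
```

```text
clock: 2.38
position: [0.4365, -0.1228, 0.1747]
ee_rot: [-0.489, 0.512, -0.488, -0.51]
contact_force: [0.6, 0.2, -0.5]
width: -0.0
now mount xy z mm -94.0 18.5 174.7 F [ 0.63  0.15 -0.51] 2.375
(-95.0, 16.0, 173.0) cm [ 0.17  0.1  -0.25] turn [ 0.1 -0.1  0.2]
(-75.0, 16.0, 187.0) cm [-1.23 -1.9  -0.25] turn [ 0.1 -0.1  0.2]
(-58.0, 16.0, 199.0) cm [-2.42 -3.61 -0.26] turn [ 0.1 -0.1  0.2]
(-43.0, 16.0, 205.0) cm [-3.02 -5.11 -0.26] turn [ 0.1 -0.1  0.2]
```

View pics/s2.png

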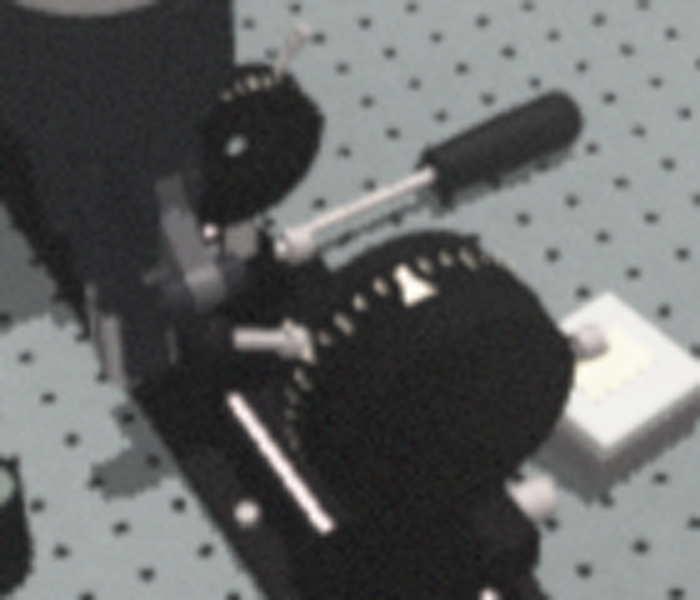

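View pics/t2.png

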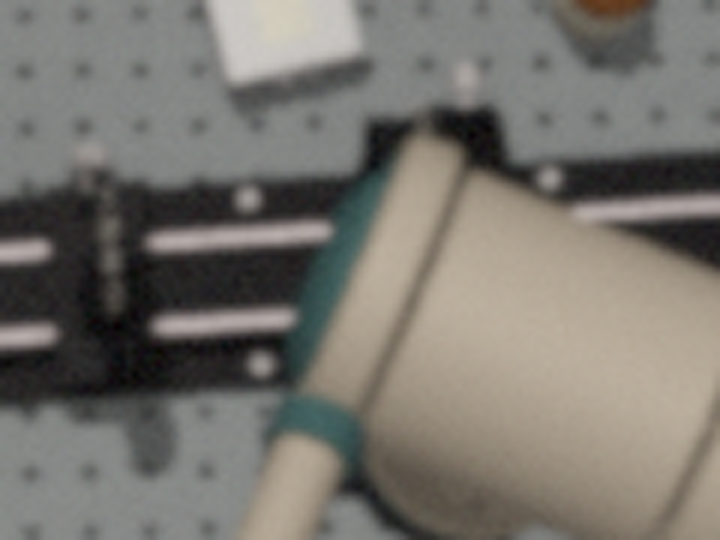

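The fingertips, at about (110,340) in the side crop, stand just short of the ball at (215,340). The arm hides the mount from the top camera. I'll push along the arc in small steps.

```bash
python3 -m crank '[[-0.3,-0.7,0,0,0,0,0],[-0.8,-1.3,0,0,0,0,0],[-1.3,-2,0,0,0,0,0],[-1.8,-2.7,0,0,0,0,0],[-2.1,-3.2,0,0,0,0,0]]'; python3 go.py -58 16 199 -43 16 205
python3 - <<'E'
from ang import *
w=get('side');cv2.imwrite('pics/s3.png',cv2.resize(w['color'][180:300,220:360],None,fx=5,fy=5,interpolation=cv2.INTER_CUBIC))
E
```

```text
clock: 3.1
position: [0.459, -0.1215, 0.1952]
ee_rot: [0.484, -0.507, 0.493, 0.516]
contact_force: [-21.2, -1.0, 19.1]
width: 0.0
now mount xy z mm -71.4 18.8 195.2 F [-21.2   -1.04  19.07] 3.1
(-58.0, 16.0, 199.0) cm [-0.41 -1.33 -0.28] turn [ 0.1  0.  -1. ]
(-43.0, 16.0, 205.0) cm [-1.03 -2.82 -0.28] turn [ 0.1  0.  -1. ]
```

View pics/s3.png

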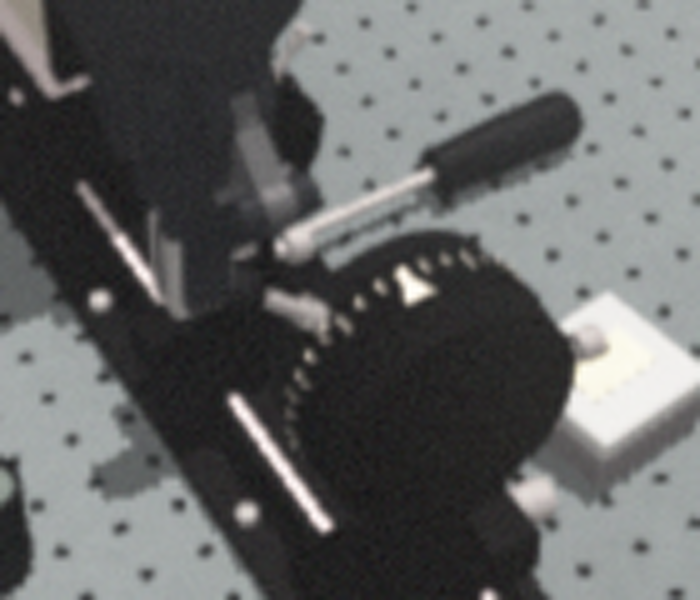

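Run:
```python
from ang import *
d=load('side');s=manip.get_state()
k=lambda p:((p[0]-220+.5)*5-.5,(p[1]-180+.5)*5-.5)
print('tcp',k(proj(d,s['position'])), s['contact_force'],s['moment'])
for dx in(-.011,.011):
  for dy in(-.015,.015): print(dx,dy,k(proj(d,s['position']+dx*EX+dy*EY)))
for a in(-.97,-.85,-.75,-.65,-.55): print(a,k(lev(d,a)),k(lev(d,a,.06)),k(lev(d,a,.044)))
a=cv2.resize(d['color'][215:260,240:300],None,fx=13,fy=13,interpolation=cv2.INTER_CUBIC)
cv2.imwrite('pics/s3z.png',cv2.convertScaleAbs(a,alpha=2.5))
```

```text
tcp (np.float64(196.28965576637552), np.float64(297.896579386752)) [-20.25522868  -1.28686793  19.61626115] [-0.21422106  3.3126127  -0.0791335 ]
-0.011 -0.015 (np.float64(186.95625992926165), np.float64(341.2061631267352))
-0.011 0.015 (np.float64(144.26753932483746), np.float64(280.78547441205825))
0.011 -0.015 (np.float64(249.10997735226812), np.float64(315.27022985076184))
0.011 0.015 (np.float64(205.306031224011), np.float64(256.0580594387603))
-0.97 (np.float64(212.59652737858244), np.float64(332.3603187462529)) (np.float64(263.4368751263717), np.float64(337.559442874318)) (np.float64(299.26377790476874), np.float64(341.22323596230103))
-0.85 (np.float64(228.30560961012037), np.float64(308.9270453566771)) (np.float64(274.8569027094099), np.float64(320.7597004505267)) (np.float64(307.5976667573242), np.float64(329.08192186899055))
-0.75 (np.float64(243.44308714413143), np.float64(289.7509245878764)) (np.float64(285.79711424594404), np.float64(307.03149379669594)) (np.float64(315.5489458891874), np.float64(319.17032972283704))
-0.65 (np.float64(260.2596948258538), np.float64(271.148342054269)) (np.float64(297.9043131256172), np.float64(293.72205503680686)) (np.float64(324.324848665572), np.float64(309.56521172323346))
-0.55 (np.float64(278.55722117456946), np.float64(253.35179163816687)) (np.float64(311.04179449592107), np.float64(280.98829954472035)) (np.float64(333.82939073070514), np.float64(300.37502743195444))
```

View pics/s3z.png

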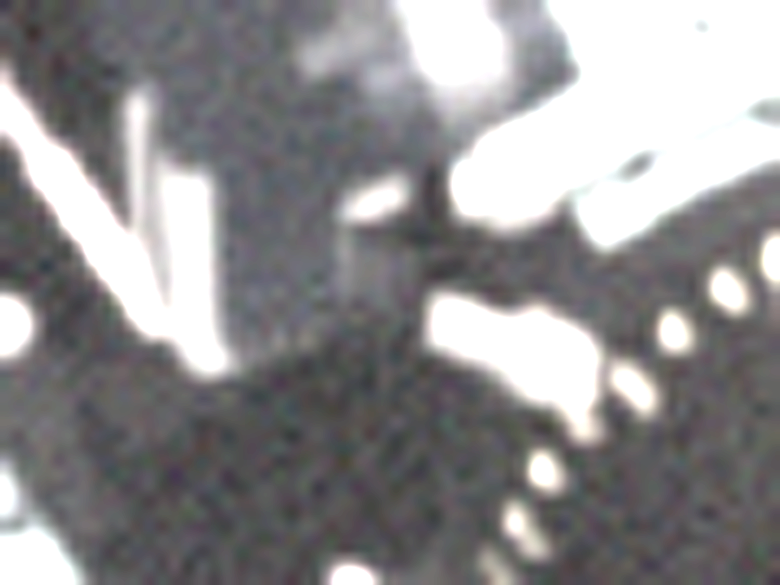

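The side view shows the rod from about (270,300) to (325,325), so the lever is near -0.75 rad. The fingertip was at ball height and its corner pressed radially: 28 N, with only about 1 N of that tangential. I'll back off, go about 15 mm lower and push again.

```bash
python3 -m crank '[[0,1.2,0,0,0,0,0],[0.2,2.5,0,0,0,0,0],[1.0,2.7,-0.1,0,0,0,0],[1.6,2.7,-0.2,0,0,0,0],[1.6,2.7,-0.2,0,0,0,0]]'; python3 go.py -75 16 180 -58 16 190
python3 - <<'E'
from ang import *
d=get('side');cv2.imwrite('pics/s4.png',cv2.resize(d['color'][180:300,220:360],None,fx=5,fy=5,interpolation=cv2.INTER_CUBIC))
E
```

```text
clock: 3.78
position: [0.44, -0.1245, 0.1774]
ee_rot: [0.489, -0.511, 0.489, 0.512]
contact_force: [0.6, -0.2, 0.6]
width: -0.0
now mount xy z mm -90.6 16.6 177.4 F [ 0.6  -0.16  0.62] 3.775
(-75.0, 16.0, 180.0) cm [-0.26 -1.56 -0.06] turn [-0.   0.  -0.1]
(-58.0, 16.0, 190.0) cm [-1.26 -3.26 -0.06] turn [-0.   0.  -0.1]
```

View pics/s4.png

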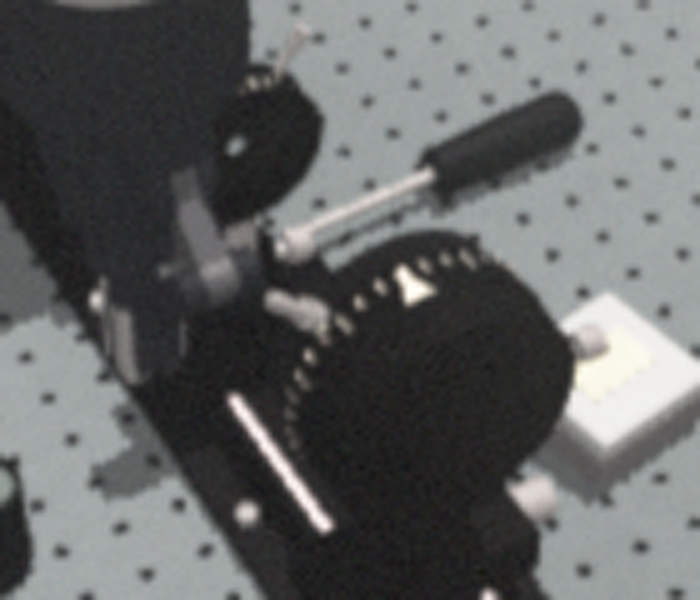

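The lever is still at about -0.75 rad, with its rod at about (300,310), and the fingers are below ball height. I'll push again, keeping the tip lower.

```bash
python3 -m crank '[[0,-0.9,0,0,0,0,0],[-0.1,-1.7,0,0,0,0,0],[-0.4,-2.2,0,0,0,0,0],[-0.7,-2.7,0,0,0,0,0],[-1.0,-3.2,0,0,0,0,0]]'; python3 go.py -58 16 188 -43 16 195
python3 - <<'E'
from ang import *
d=get('side');cv2.imwrite('pics/s5.png',cv2.resize(d['color'][180:300,220:360],None,fx=5,fy=5,interpolation=cv2.INTER_CUBIC))
E
```

```text
clock: 4.45
position: [0.4712, -0.1233, 0.1887]
ee_rot: [0.488, -0.511, 0.489, 0.512]
contact_force: [-3.6, -0.8, 2.8]
width: 0.0001
now mount xy z mm -59.3 16.4 188.7 F [-3.57 -0.76  2.76] 4.45
(-58.0, 16.0, 188.0) cm [ 0.07 -0.13 -0.04] turn [ 0.  -0.  -0.2]
(-43.0, 16.0, 195.0) cm [-0.63 -1.63 -0.04] turn [ 0.  -0.  -0.2]
```

View pics/s5.png

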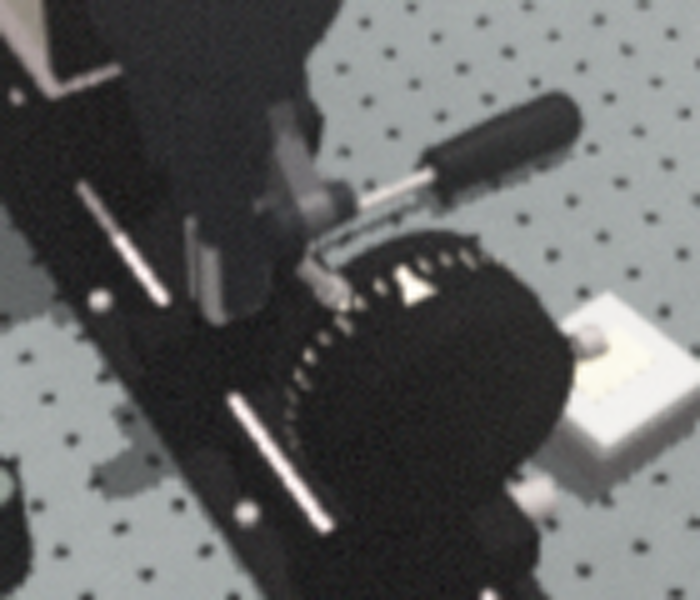

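The lever is moving, at about -0.5 rad now, with a clean 4 N push. I'll continue.

```bash
python3 -m crank '[[-0.3,-0.5,0,0,0,0,0],[-0.6,-1.0,0,0,0,0,0],[-0.8,-1.5,0,0,0,0,0],[-1.0,-2.0,0,0,0,0,0],[-1.0,-2.2,0,0,0,0,0]]'; python3 go.py -30 16 200
python3 - <<'E'
from ang import *
d=get('side');cv2.imwrite('pics/s6.png',cv2.resize(d['color'][180:300,220:360],None,fx=5,fy=5,interpolation=cv2.INTER_CUBIC))
k=lambda p:(round((p[0]-220+.5)*5-.5),round((p[1]-180+.5)*5-.5))
for a in(-.4,-.3,-.2,-.075): print(a,k(lev(d,a)),k(lev(d,a,.06)),k(lev(d,a,.044)),k(lev(d,a,.044,.006)))
E
```

```text
clock: 5.12
position: [0.4946, -0.1221, 0.1984]
ee_rot: [-0.489, 0.511, -0.488, -0.511]
contact_force: [-1.4, -0.6, 1.1]
width: -0.0002
now mount xy z mm -35.9 16.6 198.4 F [-1.36 -0.6   1.15] 5.125
(-30.0, 16.0, 200.0) cm [-0.16 -0.59 -0.06] turn [-0.  0.  0.]
-0.4 (308, 229) (332, 263) (349, 288) (363, 305)
-0.3 (329, 214) (347, 253) (360, 280) (374, 297)
-0.2 (351, 200) (363, 243) (371, 273) (385, 290)
-0.075 (378, 186) (383, 233) (385, 265) (399, 282)
```

View pics/s6.png

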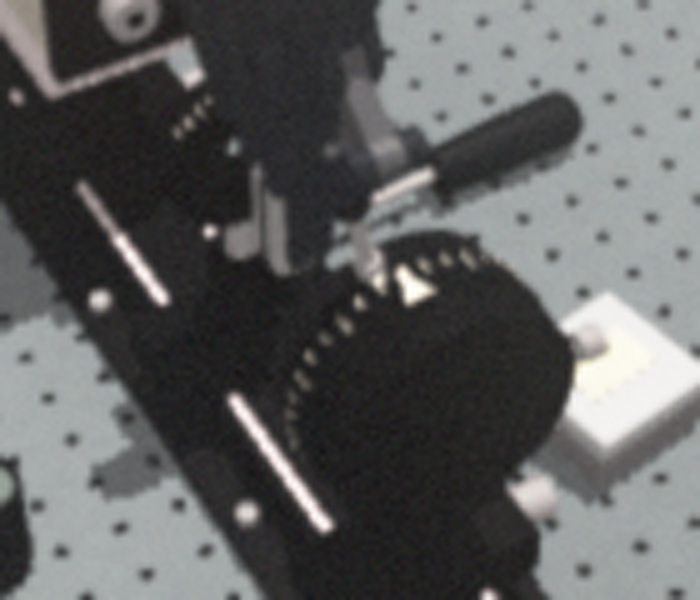

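The lever foot is at about (370,270), roughly -0.2 rad; the zero arrow tip is at about (402,265). I'll push another 8 mm and look again.

```bash
python3 -m crank '[[-0.1,-0.4,0,0,0,0,0],[-0.2,-0.8,0,0,0,0,0],[-0.2,-0.8,0,0,0,0,0]]'; python3 go.py -24 16 202
python3 - <<'E'
from ang import *
d=get('side');cv2.imwrite('pics/s7.png',cv2.resize(d['color'][205:255,270:330],None,fx=12,fy=12,interpolation=cv2.INTER_CUBIC))
k=lambda p:(round((p[0]-270+.5)*12-.5),round((p[1]-205+.5)*12-.5))
for a in(-.3,-.2,-.1,-.05,0): print(a,'rod60',k(lev(d,a,.06)),'foot',k(lev(d,a,.044)),'idx y6',k(lev(d,a,.044,.006)),'collar y6',k(lev(d,a,.048,.006)),'y-8',k(lev(d,a,.048,-.008)))
E
```

```text
clock: 5.55
position: [0.5026, -0.1217, 0.2003]
ee_rot: [-0.489, 0.511, -0.488, -0.511]
contact_force: [0.2, 0.3, 0.3]
width: 0.0
now mount xy z mm -27.8 16.6 200.3 F [0.22 0.31 0.32] 5.55
(-24.0, 16.0, 202.0) cm [-0.17 -0.38 -0.06] turn [-0.   0.   0.1]
-0.3 rod60 (234, 307) foot (265, 372) idx y6 (298, 414) collar y6 (290, 398) y-8 (343, 463)
-0.2 rod60 (272, 284) foot (292, 356) idx y6 (325, 397) collar y6 (320, 379) y-8 (373, 445)
-0.1 rod60 (309, 264) foot (319, 341) idx y6 (352, 382) collar y6 (350, 363) y-8 (403, 428)
-0.05 rod60 (328, 255) foot (333, 334) idx y6 (366, 375) collar y6 (365, 356) y-8 (418, 421)
0 rod60 (347, 246) foot (346, 328) idx y6 (380, 369) collar y6 (380, 349) y-8 (434, 414)
```

View pics/s7.png

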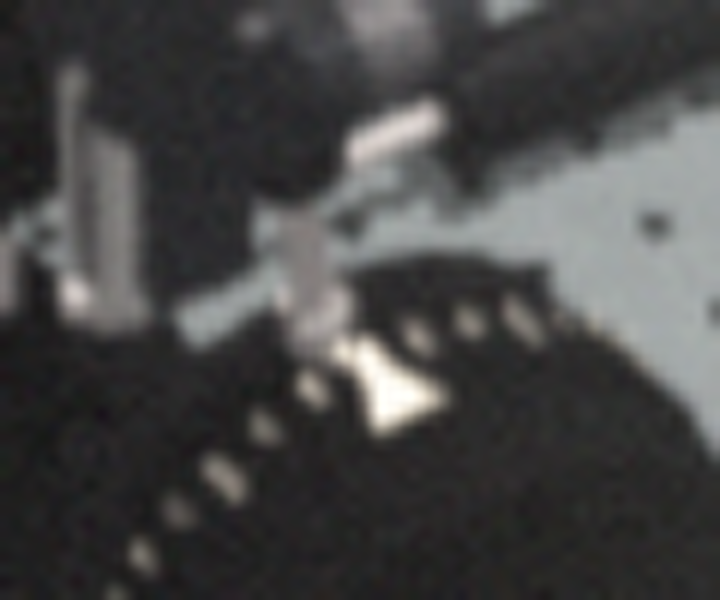

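The rod centre lies at about (306,264) in this crop, which reads near -0.105 rad. The zero line's ring end at (352,350) and its arrow base at (412,412) read near -0.07. I'll push about 3 mm more, then back off and check with both cameras.

```bash
python3 -m crank '[[0,-0.15,0,0,0,0,0],[0,-0.3,0,0,0,0,0],[0,-0.3,0,0,0,0,0]]'; python3 go.py; python3 -m crank '[[0,0.8,0,0,0,0,0],[0,2.5,0,0,0,0,0],[-1,5,0,0,0,0,0],[-2,9,0,0,0,0,0],[-3,13,0,0,0,0,0]]'; python3 -m crank '[[0,3,2,0,0,0,0],[0,4,8,0,0,0,0],[0,4,14,0,0,0,0],[0,4,19,0,0,0,0]]';  python3 - <<'E'
from ang import *
d=get('side');cv2.imwrite('pics/s8.png',cv2.resize(d['color'][205:255,270:330],None,fx=12,fy=12,interpolation=cv2.INTER_CUBIC))
d=get('top');cv2.imwrite('pics/t8.png',cv2.resize(d['color'][205:255,300:360],None,fx=12,fy=12,interpolation=cv2.INTER_CUBIC))
k=lambda p:(round((p[0]-300+.5)*12-.5),round((p[1]-205+.5)*12-.5))
for a in(-.2,-.15,-.1,-.05,0): print(a,'ball',k(lev(d,a,.082)),'rod60',k(lev(d,a,.06)),'foot',k(lev(d,a,.044)),'collar y6',k(lev(d,a,.048,.006)),'y-8',k(lev(d,a,.048,-.008)))
E
```

```text
clock: 5.98
position: [0.505, -0.1216, 0.2003]
ee_rot: [-0.489, 0.511, -0.489, -0.511]
contact_force: [-0.2, -0.2, 1.0]
width: 0.0001
now mount xy z mm -25.5 16.6 200.3 F [-0.23 -0.17  1.02] 5.975
clock: 6.6
position: [0.3728, -0.1272, 0.2303]
ee_rot: [0.488, -0.511, 0.489, 0.511]
contact_force: [-1.1, 0.1, 0.5]
width: 0.0001
clock: 7.1
position: [0.3248, 0.0618, 0.2304]
ee_rot: [-0.489, 0.511, -0.488, -0.511]
contact_force: [1.7, -1.0, 0.3]
width: 0.0003
-0.2 ball (363, 303) rod60 (350, 296) foot (341, 292) collar y6 (391, 290) y-8 (466, 285)
-0.15 ball (362, 280) rod60 (349, 280) foot (340, 280) collar y6 (391, 277) y-8 (465, 272)
-0.1 ball (360, 258) rod60 (348, 264) foot (340, 269) collar y6 (390, 264) y-8 (464, 260)
-0.05 ball (359, 235) rod60 (347, 248) foot (339, 257) collar y6 (389, 252) y-8 (463, 247)
0 ball (357, 213) rod60 (346, 232) foot (338, 245) collar y6 (388, 239) y-8 (462, 234)
```

View pics/s8.png

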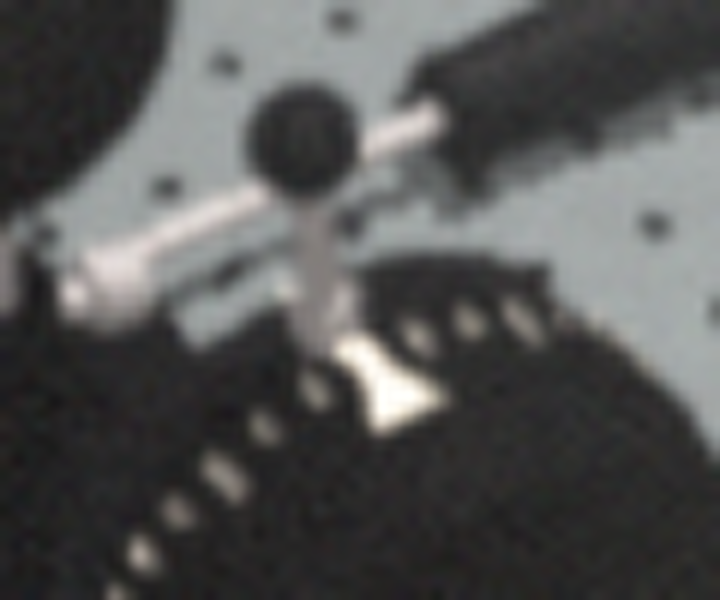

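View pics/t8.png

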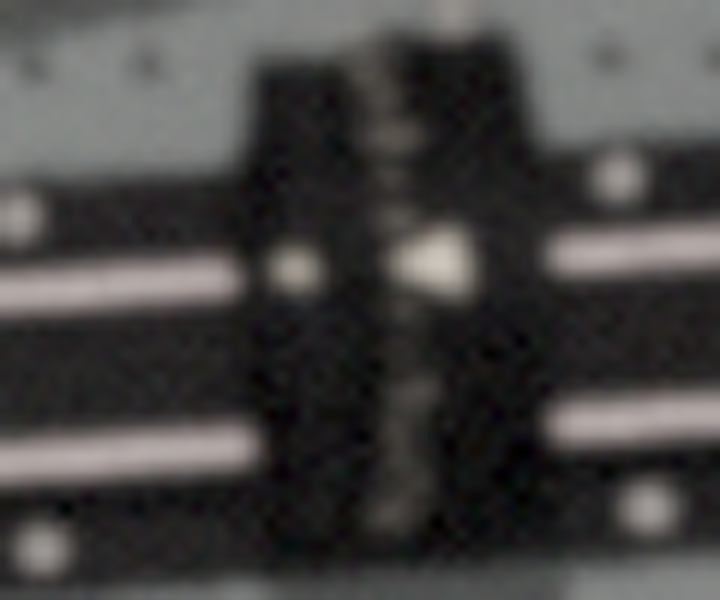

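The side crop shows the ball at (303,140) and the zero arrow from (345,345) to (412,412). The top crop shows the index spot at (297,268) and the zero arrow centred at (435,263). I'll work out both angles from the same pictures.

Run:
```python
from ang import *
s=load('side');t=load('top')
S=lambda x,y:((x+.5)/12-.5+270,(y+.5)/12-.5+205)
T=lambda x,y:((x+.5)/12-.5+300,(y+.5)/12-.5+205)
print('side ball',pl(s,*S(303,140),.015))
for q in((345,345),(412,412),(387,387)): print('side zero',cyl(s,*S(*q),.048))
g=[(cyl(s,u,v,.048),a) for a,u,v in blobs(s,284,318,226,252,105) if a>1];print([(round(float(x[0]),3),round(float(x[1]),3),int(a)) for x,a in g if x])
for b in((320,329,223,232),(330,342,222,231)):
    for a,u,v in blobs(t,*b,90):
        if a>2: print('top',a,u,v,cyl(t,u,v,.0445 if b[0]==320 else .048))
# insensitive to yaw? recompute with other yaw / centre
import ang
for yw in(2.0,2.6,3.2):
  for dx in(-.002,.002):
    y=np.radians(yw);ang.EX=np.array([np.cos(y),np.sin(y),0]);ang.EY=np.array([-np.sin(y),np.cos(y),0]);ang.C=np.array([.5312+dx,-.137,.135])
    print(yw,dx,'side',pl(s,*S(303,140),.015)[0]-cyl(s,*S(385,385),.048)[0],'top',cyl(t,*T(297,268),.0445)[0]-cyl(t,*T(435,263),.048)[0])
```

```text
side ball (np.float64(-0.08416517762780905), np.float64(0.08391010236646604))
side zero (np.float64(-0.07736249290475926), np.float64(0.009186218230922692))
side zero (np.float64(-0.0480859543859613), np.float64(-0.006190888561662467))
side zero (np.float64(-0.05897098518048768), np.float64(-0.0004996749862370797))
[(-0.113, 0.014, 140), (0.954, 0.024, 14), (0.305, 0.006, 3), (0.481, 0.006, 5), (0.118, 0.006, 3), (-0.235, 0.004, 2), (-0.596, 0.003, 4)]
top 10 324.18203883495147 226.99595469255664 (np.float64(-0.09249587389361108), np.float64(0.023309175054787055))
top 33 335.93729869014385 226.38286450504617 (np.float64(-0.10310820071951958), np.float64(-0.0028489487932061935))
2.0 -0.002 side -0.04244026944342101 top 0.016839795264158984
2.0 0.002 side -0.009641081484759007 top 0.01029398854078234
2.6 -0.002 side -0.04084691209616004 top 0.022773718391234182
2.6 0.002 side -0.00833533583240588 top 0.016204450785270996
3.2 -0.002 side -0.03925786797322375 top 0.028708693928424116
3.2 0.002 side -0.007052238447147738 top 0.02211518661721773
```

Both pictures agree within tolerance: the side view gives -0.025 rad and the top view +0.015 rad against the 0.07 allowed. The arm is clear, so I'm handing in.

```bash
python3 -m crank '[[0,0,0,0,0,0,0],[0,0,0,0,0,0,0]]'; python3 -c "
from rig import manip
s=manip.get_state();print(s['clock'],abs(s['qd']).max(),s['contact_force']);print(manip.sign_off())"
```

```text
clock: 7.45
position: [0.3264, 0.0593, 0.2302]
ee_rot: [-0.489, 0.511, -0.489, -0.51]
contact_force: [0.6, -0.2, -0.1]
width: 0.0003
7.45 0.0147377221253293 [ 0.63693097 -0.19799256 -0.11576337]
the job is handed in; nothing more can be done
None
```

I pushed the ball-ended lever from about -0.97 rad onto the scale's zero line with shut fingers, backed the arm off and handed the job in at 7.45 s.

- **Alignment:** measured after the arm had withdrawn, the side view put the lever 0.025 rad short of the zero line and the top view put it 0.015 rad past. The two disagree slightly, which fits the 2 mm calibration, and both are well within the 0.07 rad allowed.
- **Failed first push:** the first push sat too high on the ball and wedged radially with about 28 N. I backed off and pushed again lower, at 4 N or less.
- **Bystanders and collar:** in the before and after pictures the zero line reads the same to within about 0.005 rad. I didn't separately measure the iris lever, the glass or the loose things. The fingers were only brought to the lever, and the pictures I viewed showed nothing out of place.
- **At hand-in:** the arm was clear and almost still (fastest joint 0.015 rad/s), with only noise on the force reading.

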